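Hang the scraper on the free arm of the tool carousel

ROBOT

A 7-joint arm with a two-finger parallel gripper is mounted at the origin on the work surface. World frame = base frame: x ahead of the robot, y to its left, z up, the work surface at z = 0. Lengths are in m, angles in degrees, forces in N, time in s.
With the tool pointing down it reaches from about 0.425 to 1.025 m from the base axis. Payload 9.4 kg.
Tool frame: the origin (TCP) lies between the finger pads; the fingertips stand 11 mm ahead of it and the grasp point (between the pads) lies 8 mm behind it; z points along the fingers, y is the direction in which the jaws open and shut (so a half turn about z gives the same grasp; the last joint's range is limited). The gripper opens to 93 mm and grips with 3 to 60 N. Pads are 15 mm wide; open, the fingers measure 128 mm over their backs; the gripper's body (75 mm by 188 mm) begins 65 mm behind the grasp point.
Start: joints at [-78.421, 34.337, -0.143, 91.639, 0.103, 54.024, -4.572], TCP at [0.2, 0.697, 0.23] pointing down, gripper open.
Joint ranges: [-147.43, 147.43], [-19.82, 112.94], [-74.19, 73.91], [6.32, 146.72], [-59.91, 239.91], [6.04, 106.73], [-150.56, 150.56]. Speed limits (degrees/s): [127.2, 127.2, 172.46, 172.46, 180, 180, 180].

INTERFACE

Orientations are given as [roll, pitch, yaw] about the fixed x, y, z axes, in that order (R = Rz(yaw) Ry(pitch) Rx(roll)).
In Python, from cell import sense, cams, env gives the robot as it stands.
- The arm moves only by the tool servo_tool, never from a script. Its argument "moves" is a list of rows, each a list of 7 numbers: the turn, a rotation vector about the tool's x, y, z in degrees, then the shift along the tool's x, y, z in m, then the opening, from 0 (shut) to 1 (fully open). A call has 1 to 20 rows; each row shifts and turns the commanded pose from where the row before left it, along the tool's axes as they then stand; what a row does not reach is not made up. A row lasts 1/10 s, in which the tool goes at most 50 mm and 8.59 degrees, less where a joint would pass 70% of its speed; a pose out of reach is approached as far as the arm can. A call is refused whole if a number of a shift passes 0.05 or a number of a turn 8.59, either way. A call with a gripper value outside its range is refused whole. The fingers move at their own pace and stop on an object; the grip force is fixed at half the most. Time passes only in rows, so rows that do not move let the fingers close. It gives the time, the measured TCP pose, the force and the opening at its end, in the units of the state.
- sense(): the state, without advancing time (a new reading comes with each control period).
- cams.grab_frame(name): name is "side" or "top"; returns (picture, depth): 480x640x3 uint8, red, green, blue; 480x640 float32, m along the optical axis (not along the pixel's ray), 0 where there is no reading.
- cams.calibration(name): a dict with "fx", "fy", "cx", "cy" (pixels), "dist_coeffs" ([k1, k2, p1, p2, k3] as OpenCV has them; the pictures are not rectified), "xyz" and "attitude" of the camera in the world. Camera axes: x right, y up, looking along -z (the intrinsics and any distortion apply to the point x, -y, -z); pixel columns grow to the right and rows downward; lengths in m; the calibration is good to about 2 mm. A picture is of the moment at which its call begins. calibration takes no time and is no camera call.
- env.finish_job(): hands the job in, once; it reports no verdict.
The state is a dict: "time": time; "joints": joint angles; "joint_vel": joint speeds; "joint_efforts": joint torques, N m; "tcp_pos": TCP position; "tcp_rot": TCP orientation; "wrist_force": force on the tool from outside, world axes, zero at the start; "wrist_torque": the same for the moment, N m; "grip_width": finger opening in m.
Only numpy, scipy, OpenCV 4.12 (cv2) and the standard library are available. Lean on these libraries where they do the work, as an engineer would, in place of code of your own. Each camera call takes 0.05 s, during which the arm holds its last target.

TASK

First turn the tool carousel by the black knob on its tray until its one empty arm stands over the pointer on the foot. Then take the scraper out of its wooden block and push its hole onto that arm, past the sprung latch until the latch flips up behind it, and leave it hanging there straight down and let go, with the arm still over the pointer. Leave the other things on the table where they are.

Things in the scene. Friction and masses are not known exactly. Their poses are not given: they have to be found in the camera images.
- carousel (a joint): Carousel angle about its upright axle, rad, growing anticlockwise from above. At 0, and again at 6.283, the empty arm stands over the pointer; limits -0.45 and 6.73. Steady friction of 0.22 N m; stays where left. Grey column (radius 16 mm) with four level pins 90 degrees apart: three carry tools (narrow scraper, square, roller) fixed to them, the fourth is empty.
- tray (a point): Centre of the underside of the round open tray on top of the carousel: radius 101 mm, underside at 247 mm, rim top at 283 mm above the table. It reaches out so far over the pins that a gripper pointing straight down cannot hold a thing at its place on a pin: it must lean 30 to 45 degrees, its body away from the axle.
- turn_knob (a point): Centre of the upright round black knob on the tray: diameter 18 mm, from 289 to 335 mm above the table, this point at 312 mm. It stands 56 mm from the axle, on the side opposite to the empty arm, and turns with the carousel.
- pin_seat (a point): Point on the empty pin's axis where the scraper's hole belongs: 100 mm from the axle, 195 mm above the table. Its frame turns with the carousel: x points level along the pin inward to the axle, z up. Steel pin of radius 5 mm; its free end is at x = -50 mm, a round stop (radius 19 mm) has its outer face at x = +15 mm.
- latch (a joint): Sprung steel finger, 6 mm thick, 40 mm long, hinged on the empty pin's free end 4 mm above its axis. 0: up, sloping inward and up at 38 degrees, tip at x = -18 mm of pin_seat, 29 mm above the pin's axis. 0.66: pressed flat, tip at x = -10 mm, top 7 mm above the axis. A hole pushed inward presses it flat (about 2 N); past its tip it flips up again and bars the way out.
- carousel_stand: The carousel's fixed foot: dark round plate, radius 105 mm, 16 mm high. Origin on the axle at table level; its x axis points from the pointer to the axle. The pointer is a small steel bar 14 mm wide at the plate's edge, 100 to 136 mm from the axle on the -x side.
- scraper_mid (a point): Scraper's centre, 82.5 mm above its blade edge. Slab handle of wood 48 mm wide (y), 16 thick (x), 110 tall on a steel blade 70 wide, 4 thick, 55 tall; about 0.16 kg, front and back alike. z points up from blade to handle end, x is square to the flat faces. Stands loosely in the block, blade down, leaning up to 0.07 rad. Can be gripped across the 48 mm width near the top.
- scraper_eye (a point): Centre of the scraper's round hanging hole, 28 mm diameter, through the handle along x; 32 mm below the handle's top end, 50.5 mm above scraper_mid. When it hangs on the pin this point is about 9 mm below the pin's axis.
- slot_block: Fixed wooden block 70 (x) by 120 (y) by 45 mm high; origin under its centre. A slot along y, 74 by 6.5 mm and 35 mm deep, holds the scraper's blade.
- sanding_block: Loose cork sanding block, 65 by 100 by 35 mm high, origin under its centre. Leave alone.
- mug: Loose white mug, 80 mm diameter, 90 mm high, origin under its centre. Leave alone.
- glue_bottle: Loose white bottle, 56 mm diameter, 140 mm high, origin under its centre. Leave alone.
- tin: Loose metal tin, 76 mm diameter, 75 mm high, origin under its centre. Leave alone.

How it is judged (in metres and radians):
On the way, in this order (a step that is already met when the one before it is completed fails the run):
1. the empty arm has been turned to stand over the pointer (within 0.2 rad) and has stopped ((value of joint carousel between -0.2 and 0.2 rad or value of joint carousel between 6.083 and 6.483 rad) and velocity of joint carousel between -0.1 and 0.1 rad/s), for 0.3 s.
2. the scraper has been lifted out of its block (distance of scraper_mid from where it was at the start of the episode above 0.06 m), for 0.1 s.
3. the scraper's hole is on the empty arm, between the stop and the latch, and the latch has flipped up behind it (x of scraper_eye in the frame of pin_seat between -0.014 and 0.014 m and y of scraper_eye in the frame of pin_seat between -0.015 and 0.015 m and z of scraper_eye in the frame of pin_seat between -0.02 and 0.02 m and value of joint latch below 0.12 rad), for 0.1 s.
At the end, for the whole second after the job is handed in: Empty arm over the pointer (carousel within 0.2 rad of 0 or 6.283). Scraper hangs on it, let go: hole centre within 14 mm of pin_seat along the pin, 12 mm sideways, 3 to 14 mm below the pin axis, long axis within 0.2 rad of vertical, latch up behind it (under 0.12 rad) ((value of joint carousel between -0.2 and 0.2 rad or value of joint carousel between 6.083 and 6.483 rad) and x of scraper_eye in the frame of pin_seat between -0.014 and 0.014 m and y of scraper_eye in the frame of pin_seat between -0.012 and 0.012 m and z of scraper_eye in the frame of pin_seat between -0.014 and -0.003 m and value of joint latch below 0.12 rad and angle between scraper_mid's own z axis and vertical below 0.2 rad); the robot touches nothing.
It fails at once if a bystander (sanding block, mug, glue bottle, tin) is moved by more than 25 mm (distance of any of sanding_block, mug, glue_bottle, tin from where it was at the start of the episode above 0.025 m).
It also fails if it takes over 72 s, if anything falls off the work surface, if the arm or the gripper's body presses on something with over 40 N, if the wrist force passes 120 N, or if a joint passes its speed limit or range.

## Working session

There is one attempt and no reset: what is moved stays moved. The work goes in short steps, Python scripts to look and compute and a tool call to move; the robot and the scene stay as the last step left them, time stands still between calls to the robot, and variables do not carry over. Pictures are saved under pics/ and viewed, and the job is handed in when it is done.

Besides the shell and the picture viewer there is one more tool, called as name(argument=value, ...), one argument or row to a line, values as JSON. servo_tool: Moves the arm, as the interface text tells. Its arguments: {"type":"object","properties":{"moves":{"type":"array"}},"required":["moves"]}

```bash
ls -la; mkdir -p pics; python3 - <<'E'
from cell import sense,cams,env
import cv2
print(sense())
for n in ("side","top"):
    im,d=cams.grab_frame(n); cv2.imwrite(f"pics/{n}0.png",im[:,:,::-1]); print(cams.calibration(n)); 
    import numpy as np; np.save(f"pics/{n}0d.npy",d)
E
```

```text
total 12
drwxr-xr-x  3 agent agent 4096 Dec  7 00:28 .
drwxr-xr-x 23 root  root  4096 Dec  7 00:28 ..
drwxr-xr-x  2 agent agent 4096 Dec  7 00:28 pics
{'time': 0.0, 'joints': array([-78.42112395,  34.38352997,  -0.14598698,  91.67909601,
         0.1045105 ,  54.02200089,  -4.57217242]), 'joint_vel': array([-0.07665578,  0.03962068, -0.07004291, -0.02740053, -0.02206192,
        0.07348897,  0.03773956]), 'joint_efforts': array([ 1.11918096e-03, -7.65090179e+01,  1.49784241e+00, -2.52353758e+01,
       -5.23974770e-02,  1.67595892e-02,  1.55474781e-04]), 'tcp_pos': array([0.19940928, 0.69657499, 0.22878376]), 'tcp_rot': array([-1.79915935e+02,  8.76972572e-03,  1.64030958e+02]), 'wrist_force': array([0.26849078, 0.42320781, 0.12016867]), 'wrist_torque': array([ 0.01494448,  0.03421695, -0.01189577]), 'grip_width': 0.09291162805740105}
{'fx': 493.533009119563, 'fy': 493.533009119563, 'cx': 323.1679487809396, 'cy': 230.79240364769777, 'dist_coeffs': array([-0.04952221,  0.        ,  0.        ,  0.        ,  0.        ]), 'xyz': array([-0.10062324, -0.6561638 ,  0.93732567]), 'attitude': array([ 50.81156842,   1.27942544, -47.53511704])}
{'fx': 435.2509661386415, 'fy': 435.2509661386415, 'cx': 324.02334774779496, 'cy': 235.8252411336746, 'dist_coeffs': array([0.02136863, 0.        , 0.        , 0.        , 0.        ]), 'xyz': array([ 0.43263837, -0.01072204,  1.40241344]), 'attitude': array([  6.55781197,   0.34046684, -90.43140564])}
```

View pics/side0.png

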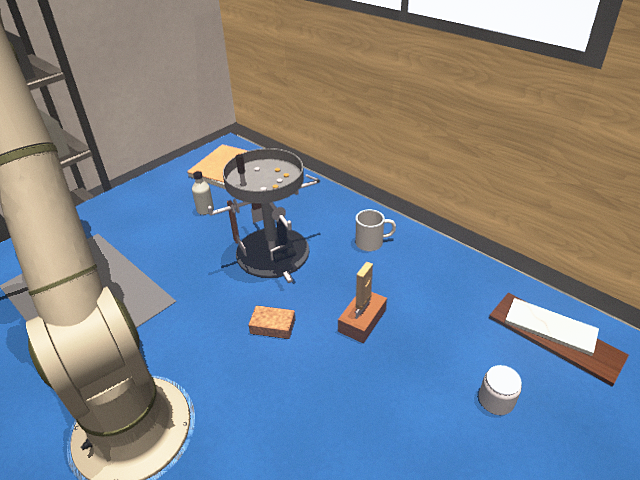

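View pics/top0.png

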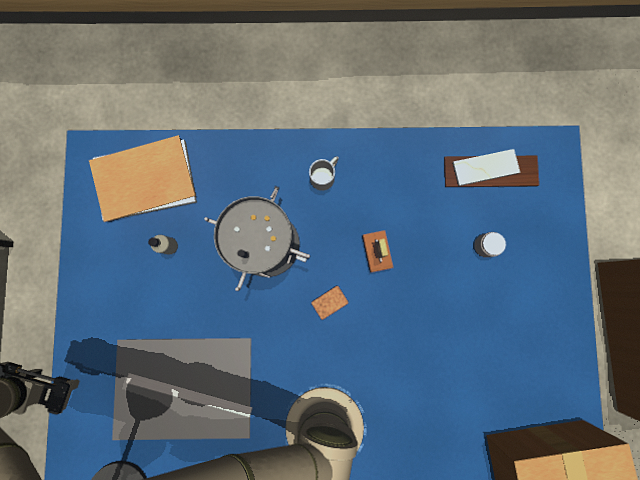

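```bash
cat > h.py <<'E'
import numpy as np, cv2
from scipy.spatial.transform import Rotation as R
from cell import sense,cams,env
def cam(n):
    c=cams.calibration(n); K=np.array([[c['fx'],0,c['cx']],[0,c['fy'],c['cy']],[0,0,1]])
    return K,np.array(c['dist_coeffs']),np.array(c['xyz']),R.from_euler('xyz',c['attitude'],degrees=True).as_matrix()
F=np.diag([1.,-1,-1])
def rays(n,px):
    K,D,t,M=cam(n); u=cv2.undistortPoints(np.array(px,float).reshape(-1,1,2),K,D).reshape(-1,2)
    return t,(M@F@np.c_[u,np.ones(len(u))].T).T
def onplane(n,px,z):
    t,r=rays(n,px); return t+r*((z-t[2])/r[:,2])[:,None]
def bydepth(n,px,d):  # px Nx2 (col,row) 
    t,r=rays(n,px); return t+r*np.array([d[int(round(y)),int(round(x))] for x,y in px])[:,None]
def cloud(n,d):
    v,u=np.nonzero(d>0); t,r=rays(n,np.c_[u,v]); return np.c_[u,v],t+r*d[v,u][:,None]
def proj(n,P):
    K,D,t,M=cam(n); Q=(F@M.T@(np.array(P,float).reshape(-1,3)-t).T).T
    return cv2.projectPoints(Q,np.zeros(3),np.zeros(3),K,D)[0].reshape(-1,2)
def tri(pa,pb):
    t1,r1=rays('side',[pa]);t2,r2=rays('top',[pb]); r1=r1[0]/np.linalg.norm(r1[0]);r2=r2[0]/np.linalg.norm(r2[0])
    s=np.linalg.lstsq(np.c_[r1,-r2],t2-t1,rcond=None)[0]; a=t1+s[0]*r1;b=t2+s[1]*r2
    return (a+b)/2,np.linalg.norm(a-b)
def crop(im,x0,y0,x1,y1,k,name):
    cv2.imwrite('pics/'+name,cv2.resize(im[y0:y1,x0:x1,::-1],None,fx=k,fy=k,interpolation=cv2.INTER_CUBIC))
E
python3 - <<'E'
from h import *
a=cv2.imread('pics/side0.png')[:,:,::-1];b=cv2.imread('pics/top0.png')[:,:,::-1]
crop(a,180,130,340,290,4,'s0c.png');crop(b,190,170,330,310,4,'t0c.png')
crop(a,320,250,400,350,6,'s0s.png');crop(b,350,220,410,280,8,'t0s.png')
E
```

```text
(no output)
```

View pics/s0c.png

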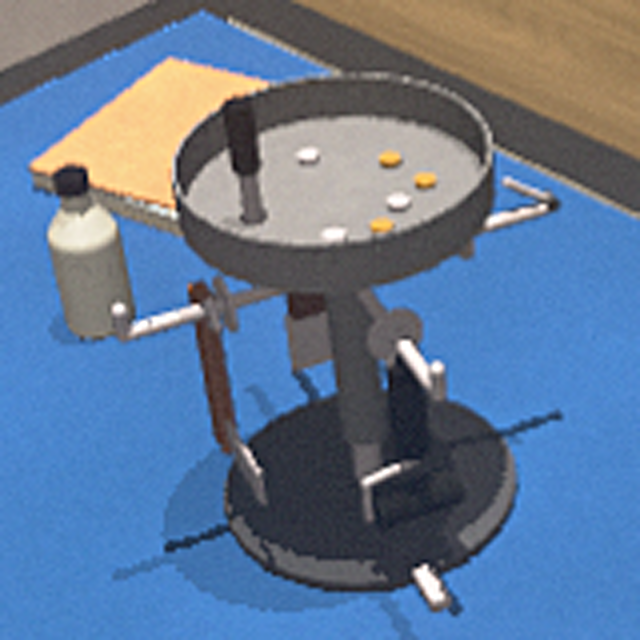

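View pics/t0c.png

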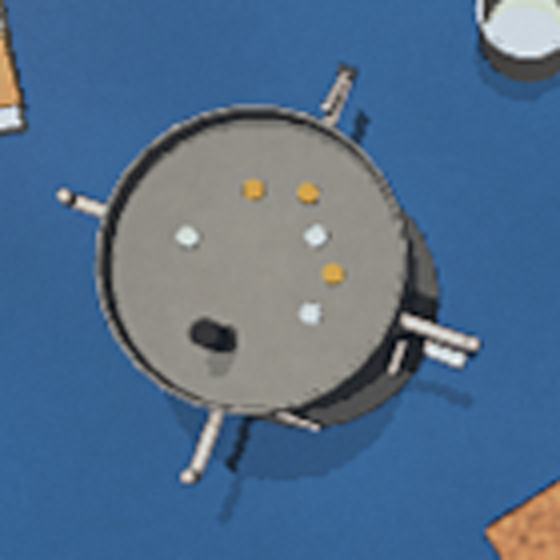

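View pics/s0s.png

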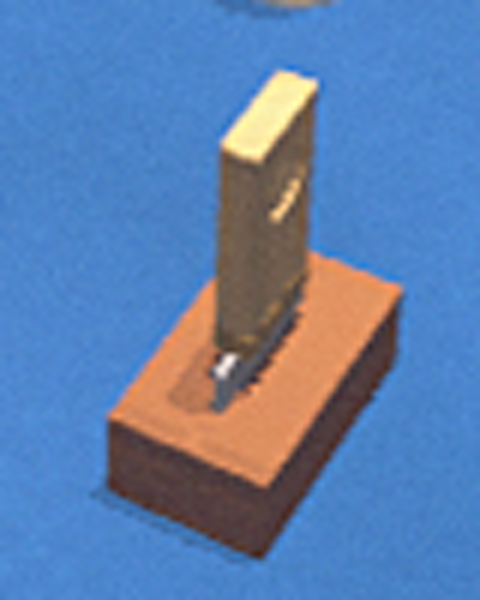

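View pics/t0s.png

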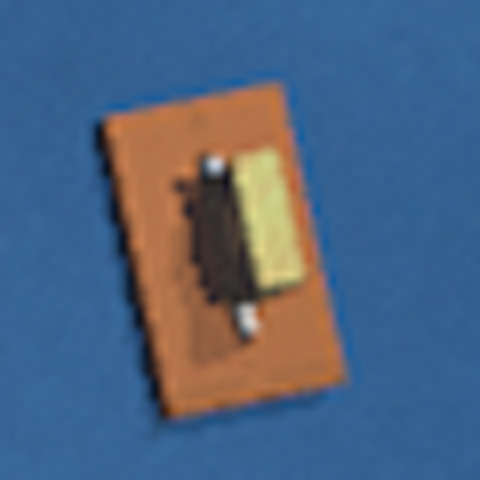

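```bash
python3 - <<'E'
from h import *
from scipy.optimize import least_squares
d=np.load('pics/top0d.npy'); im=cv2.imread('pics/top0.png')[:,:,::-1]
px,P=cloud('top',d); cx=onplane('top',[[255,236]],.28)[0]; print(cx)
m=(np.hypot(P[:,0]-cx[0],P[:,1]-cx[1])<.13)&(P[:,2]>.275)&(P[:,2]<.292)
Q=P[m]; f=least_squares(lambda p:np.hypot(Q[:,0]-p[0],Q[:,1]-p[1])-p[2],[*cx[:2],.1],loss='soft_l1',f_scale=.003); print('rim',f.x,len(Q),Q[:,2].mean())
ax=f.x[:2]
m=(np.hypot(P[:,0]-ax[0],P[:,1]-ax[1])<.09)&(P[:,2]>.328)&(P[:,2]<.345); k=P[m]; print('knob',len(k),k.mean(0), np.hypot(*(k.mean(0)[:2]-ax)))
kd=k.mean(0)[:2]-ax; print('arm ang',np.degrees(np.arctan2(-kd[1],-kd[0])))
# pins tip
for n,p in (('empty',[276,188]),('tool near',[308.5,256.5]),('ptr',[304.5,259.5])):
    print(n,bydepth('top',[p],d),onplane('top',[p],.016)[0],onplane('top',[p],.2)[0])
ds=np.load('pics/side0d.npy')
for n,p in (('ptr',[287,276.5]),):
    q=onplane('side',[p],.012)[0]; print(n,bydepth('side',[p],ds),q,np.degrees(np.arctan2(q[1]-ax[1],q[0]-ax[0])),np.hypot(q[0]-ax[0],q[1]-ax[1]))
# plate from side cloud
px2,P2=cloud('side',ds)
m=(np.hypot(P2[:,0]-ax[0],P2[:,1]-ax[1])<.14)&(P2[:,2]>.006)&(P2[:,2]<.022); r=np.hypot(P2[m,0]-ax[0],P2[m,1]-ax[1]); w=P2[m][r>.108]; print('ptr pts',len(w)); print(w.round(3)); print(np.degrees(np.arctan2(w[:,1]-ax[1],w[:,0]-ax[0])).round(1))
# scraper
for n,C in (('top',P),('side',P2)):
    g=onplane('top',[[380,245]],.19)[0]
    m=(np.hypot(C[:,0]-g[0],C[:,1]-g[1])<.06)&(C[:,2]>.165)
    h=C[m]; print(n,len(h),h.mean(0),h.min(0),h.max(0))
    m=(np.hypot(C[:,0]-g[0],C[:,1]-g[1])<.1)&(C[:,2]>.038)&(C[:,2]<.052);b=C[m]
    print('block',len(b),cv2.minAreaRect(b[:,:2].astype(np.float32)))
    if n=='top': print('top rect',cv2.minAreaRect(h[h[:,2]>.175][:,:2].astype(np.float32)))
for n,p in (('mug',[322,174]),('bottle',[157,243]),('sand',[329,302]),('tin',[490,244])): print(n,onplane('top',[p],.07)[0])
E
```

```text
[0.56273265 0.17421311 0.28      ]
rim [0.56828996 0.18076588 0.09946865] 355 0.28142505326315576
knob 44 [0.51600672 0.2012699  0.33403153] 0.05616004900126397
arm ang -21.41371485143349
empty [[0.70676798 0.12919322 0.20375175]] [0.74970612 0.15110877 0.016     ] [0.70762599 0.12963115 0.2       ]
tool near [[0.51245677 0.03799103 0.21854085]] [0.52611236 0.04632502 0.016     ] [0.51370682 0.03875393 0.2       ]
ptr [[0.51709195 0.05947932 0.0086053 ]] [0.5166439  0.05910687 0.016     ] [0.50549497 0.04983942 0.2       ]
ptr [[0.5190589  0.07061644 0.00885463]] [0.51695962 0.06815434 0.012     ] -114.50434174154162 0.12375848806084025
ptr pts 52
[[0.697 0.231 0.006]
 [0.46  0.17  0.013]
 [0.461 0.166 0.014]
 [0.543 0.075 0.013]
 [0.525 0.08  0.011]
 [0.525 0.076 0.014]
 [0.531 0.079 0.008]
 [0.532 0.077 0.008]
 [0.519 0.082 0.011]
 [0.521 0.08  0.011]
 [0.523 0.079 0.01 ]
 [0.523 0.075 0.012]
 [0.526 0.073 0.012]
 [0.526 0.07  0.014]
 [0.457 0.154 0.006]
 [0.517 0.076 0.012]
 [0.521 0.076 0.01 ]
 [0.521 0.073 0.011]
 [0.524 0.071 0.01 ]
 [0.523 0.067 0.014]
 [0.527 0.067 0.011]
 [0
[... 1083 characters left out ...]
8426844  0.16700206] [ 0.56678927 -0.16044017  0.17944886]
block 653 ((0.541705310344696, -0.17270490527153015), (0.119530588388443, 0.07084284722805023), 10.927858352661133)
top rect ((0.5414741039276123, -0.172477588057518), (0.045459646731615067, 0.015592250041663647), 10.453697204589844)
side 156 [ 0.5372388  -0.17386934  0.17328296] [ 0.51467699 -0.18546273  0.1652876 ] [ 0.56508297 -0.16109889  0.17883847]
block 923 ((0.5398546457290649, -0.17226621508598328), (0.12551961839199066, 0.07303759455680847), 11.409725189208984)
mug [0.78078496 0.00091051 0.07      ]
bottle [0.56788991 0.50947581 0.07      ]
sand [ 0.38412904 -0.01750321  0.07      ]
tin [ 0.55653297 -0.51138695  0.07      ]
```

The empty arm, the one with the latch, is at side (317,181) and top (276,188). The pointer is at side (287,276) and top (304,259). The carousel therefore needs about 92° clockwise from above. The knob is at top (243,254), and the scraper stands in its block at top (380,248).

First move: up and over to the knob.

servo_tool(
  moves=[
    [0, 0, 0, 0, 0, -0.043, 0.6],
    [0, 0, 0, 0, 0, -0.043, 0.6],
    [0, 0, 0, 0, 0, -0.043, 0.6],
    [0, 0, 0, 0, 0, -0.042, 0.6],
    [0, 0, 0, -0.0315, -0.0278, 0, 0.6],
    [0, 0, 0, -0.0315, -0.0278, 0, 0.6],
    [0, 0, 0, -0.0315, -0.0278, 0, 0.6],
    [0, 0, 0, -0.0315, -0.0278, 0, 0.6],
    [0, 0, 0, -0.0315, -0.0278, 0, 0.6],
    [0, 0, 0, -0.0315, -0.0278, 0, 0.6],
    [0, 0, 0, -0.0315, -0.0278, 0, 0.6],
    [0, 0, 0, -0.0315, -0.0278, 0, 0.6],
    [0, 0, 0, -0.0315, -0.0278, 0, 0.6],
    [0, 0, 0, -0.0315, -0.0278, 0, 0.6],
    [0, 0, 0, -0.0315, -0.0278, 0, 0.6],
    [0, 0, 0, -0.0315, -0.0278, 0, 0.6],
    [0, 0, 0, -0.0315, -0.0278, 0, 0.6],
    [0, 0, 0, -0.0315, -0.0278, 0, 0.6],
    [0, 0, 5.4, 0, 0, 0, 0.6],
    [0, 0, 0, 0, 0, 0, 0.6],
  ],
)

```text
time: 2.1
tcp_pos: [0.5167, 0.2002, 0.4003]
tcp_rot: [-180.0, -0.0, 158.4]
wrist_force: [-0.4, -0.4, -0.5]
grip_width: 0.0556
```

servo_tool(
  moves=[
    [0, 0, 0, 0, 0, 0.03, 0.6],
    [0, 0, 0, 0, 0, 0.03, 0.6],
    [0, 0, 0, 0, 0, 0.03, 0.6],
    [0, 0, 0, 0, 0, 0, 0.28],
    [0, 0, 0, 0, 0, 0, 0.28],
    [0, 0, 0, 0, 0, 0, 0.28],
    [0, 0, 0, 0, 0, 0, 0.28],
  ],
)

```text
time: 2.8
tcp_pos: [0.517, 0.202, 0.3121]
tcp_rot: [179.9, 0.1, 158.7]
wrist_force: [0.1, 0.7, 1.2]
grip_width: 0.0288
```

```bash
python3 - <<'E'
from h import *
im,d=cams.grab_frame('side'); crop(im,180,90,340,250,4,'s1.png'); print(sense()['joints'].round(1),sense()['wrist_force'])
E
```

```text
[-36.3  17.6  12.1 109.2  -4.5  53.6  46.5] [-0.17244984 -0.06713609  0.23366987]
```

View pics/s1.png

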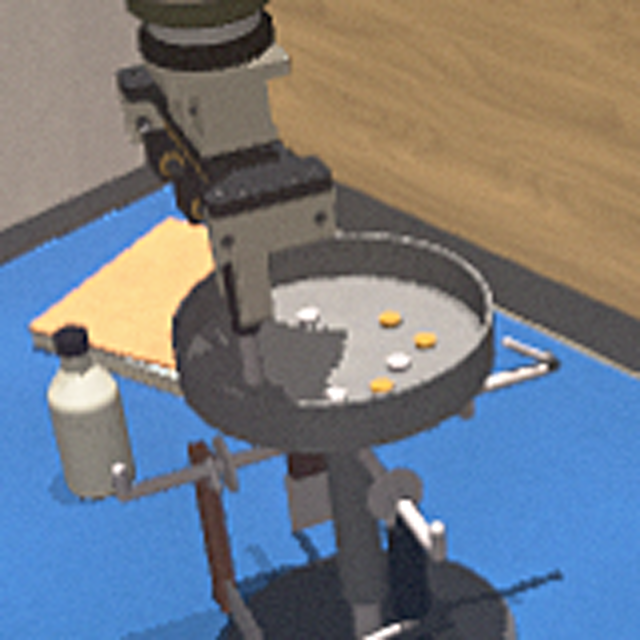

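servo_tool(
  moves=[
    [0, 0, 4, -0.00014, 0.0039, 0, 0.27],
    [0, 0, 4, -0.00014, 0.0039, 0, 0.27],
    [0, 0, 4, -0.00014, 0.0039, 0, 0.27],
    [0, 0, 4, -0.00014, 0.0039, 0, 0.27],
    [0, 0, 4, -0.00014, 0.0039, 0, 0.27],
    [0, 0, 4, -0.00014, 0.0039, 0, 0.27],
    [0, 0, 4, -0.00014, 0.0039, 0, 0.27],
    [0, 0, 4, -0.00014, 0.0039, 0, 0.27],
    [0, 0, 4, -0.00014, 0.0039, 0, 0.27],
    [0, 0, 4, -0.00014, 0.0039, 0, 0.27],
    [0, 0, 4, -0.00014, 0.0039, 0, 0.27],
    [0, 0, 4, -0.00014, 0.0039, 0, 0.27],
  ],
)

```text
time: 4.05
tcp_pos: [0.5484, 0.2323, 0.3113]
tcp_rot: [-179.9, 0.0, 110.4]
wrist_force: [-2.9, -4.3, 1.2]
grip_width: 0.0256
```

servo_tool(
  moves=[
    [0, 0, 4, -0.00014, 0.0039, 0, 0.27],
    [0, 0, 4, -0.00014, 0.0039, 0, 0.27],
    [0, 0, 4, -0.00014, 0.0039, 0, 0.27],
    [0, 0, 4, -0.00014, 0.0039, 0, 0.27],
    [0, 0, 4, -0.00014, 0.0039, 0, 0.27],
    [0, 0, 4, -0.00014, 0.0039, 0, 0.27],
    [0, 0, 4, -0.00014, 0.0039, 0, 0.27],
    [0, 0, 4, -0.00014, 0.0039, 0, 0.27],
    [0, 0, 4, -0.00014, 0.0039, 0, 0.27],
    [0, 0, 4, -0.00014, 0.0039, 0, 0.27],
    [0, 0, 4, -0.00014, 0.0039, 0, 0.27],
    [0, 0, 4, -0.00014, 0.0039, 0, 0.27],
    [0, 0, 0, 0, 0, 0, 0.27],
    [0, 0, 0, 0, 0, 0, 0.27],
  ],
)

```text
time: 5.45
tcp_pos: [0.594, 0.2309, 0.311]
tcp_rot: [-180.0, -0.0, 62.8]
wrist_force: [-2.6, -0.1, 0.6]
grip_width: 0.0257
```

```bash
python3 - <<'E'
from h import *
im,d=cams.grab_frame('side'); crop(im,180,90,340,290,3.6,'s2.png'); print(sense()['joints'].round(1),sense()['wrist_force'])
E
```

```text
[-50.   26.9  35.9 100.  -18.1  58.9 -34.9] [-2.69545841 -0.5030044   0.07906417]
```

View pics/s2.png

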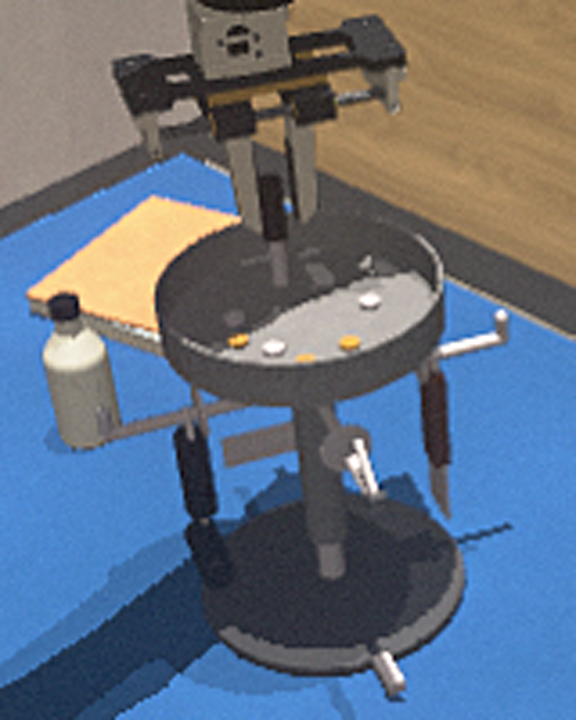

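servo_tool(
  moves=[
    [0, 0, 0, 0, 0, 0, 0.6],
    [0, 0, 0, 0, 0, 0, 0.6],
    [0, 0, 0, 0, 0, -0.036, 0.6],
    [0, 0, 0, 0, 0, -0.036, 0.6],
    [0, 0, 0, 0, 0, -0.036, 0.6],
    [0, 0, 0, -0.0366, 0.0152, 0, 0.8],
    [0, 0, 0, -0.0366, 0.0152, 0, 0.9],
    [0, 0, 0, -0.0366, 0.0152, 0, 1],
    [0, 0, 0, -0.0366, 0.0152, 0, 1],
    [0, 0, 0, -0.0366, 0.0152, 0, 1],
    [0, 0, 0, -0.0366, 0.0152, 0, 1],
    [0, 0, 0, -0.0366, 0.0152, 0, 1],
    [0, 0, 0, -0.0366, 0.0152, 0, 1],
    [0, 0, 0, -0.0366, 0.0152, 0, 1],
    [0, 0, 0, -0.0366, 0.0152, 0, 1],
    [0, 0, 0, -0.0366, 0.0152, 0, 1],
    [0, 0, 0, -0.0366, 0.0152, 0, 1],
  ],
)

```text
time: 7.2
tcp_pos: [0.5541, -0.2449, 0.419]
tcp_rot: [179.9, -0.0, 62.7]
wrist_force: [0.9, -0.2, 0.0]
grip_width: 0.0931
```

servo_tool(
  moves=[
    [0, 0, -7.62, 0, 0, 0, 1],
    [0, 0, -7.62, 0, 0, 0, 1],
    [0, 0, -7.62, 0, 0, 0, 1],
    [0, 0, -7.62, 0, 0, 0, 1],
    [0, 0, -7.62, 0, 0, 0, 1],
    [0, 8, 0, 0, 0, 0, 1],
    [0, 8, 0, 0, 0, 0, 1],
    [0, 8, 0, 0, 0, 0, 1],
    [0, 8, 0, 0, 0, 0, 1],
    [0, 8, 0, 0, 0, 0, 1],
    [0, 0, 0, 0, 0, 0, 1],
  ],
)

```text
time: 8.3
tcp_pos: [0.5536, -0.2461, 0.4153]
tcp_rot: [-179.7, -40.3, 100.2]
wrist_force: [0.2, -0.4, -0.3]
grip_width: 0.0931
```

```bash
cat > meas.py <<'E'
from h import *
from scipy.optimize import least_squares
im,d=cams.grab_frame('top'); px,P=cloud('top',d)
cv2.imwrite('pics/t3.png',im[:,:,::-1])
s=sense(); Rt=R.from_euler('xyz',s['tcp_rot'],degrees=True).as_matrix()
print(s['tcp_pos'].round(4),s['tcp_rot'].round(2),s['joints'].round(1)); print(Rt.round(4))
ax0=np.array([.568,.181])
m=(np.hypot(P[:,0]-ax0[0],P[:,1]-ax0[1])<.13)&(P[:,2]>.275)&(P[:,2]<.292)
Q=P[m]; f=least_squares(lambda p:np.hypot(Q[:,0]-p[0],Q[:,1]-p[1])-p[2],[*ax0,.1],loss='soft_l1',f_scale=.003); ax=f.x[:2]; print('rim',f.x)
m=(np.hypot(P[:,0]-ax[0],P[:,1]-ax[1])<.09)&(P[:,2]>.328)&(P[:,2]<.345); k=P[m].mean(0); kd=k[:2]-ax
print('knob',k,np.hypot(*kd),'arm az',np.degrees(np.arctan2(-kd[1],-kd[0])))
E
python3 meas.py; python3 - <<'E'
from h import *
im=cv2.imread('pics/t3.png')[:,:,::-1]; crop(im,190,170,430,310,3.3,'t3c.png')
im,d=cams.grab_frame('side'); cv2.imwrite('pics/s3.png',im[:,:,::-1]);
E
```

```text
[ 0.554  -0.2452  0.4165] [-179.79  -40.    100.42] [ 17.7  33.   26.7  82.4 -36.3 102.5  58.7]
[[-0.1385  0.9831 -0.1198]
 [ 0.7534  0.1832  0.6315]
 [ 0.6428 -0.0028 -0.766 ]]
rim [0.56822811 0.18073875 0.09938399]
knob [0.59213824 0.23249763 0.33412046] 0.05701469897803602 arm az -114.79468071166923
```

View pics/t3c.png

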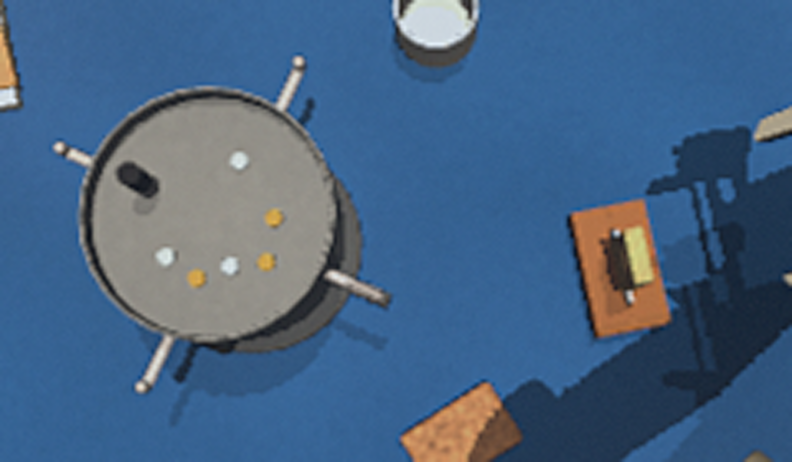

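View pics/s3.png

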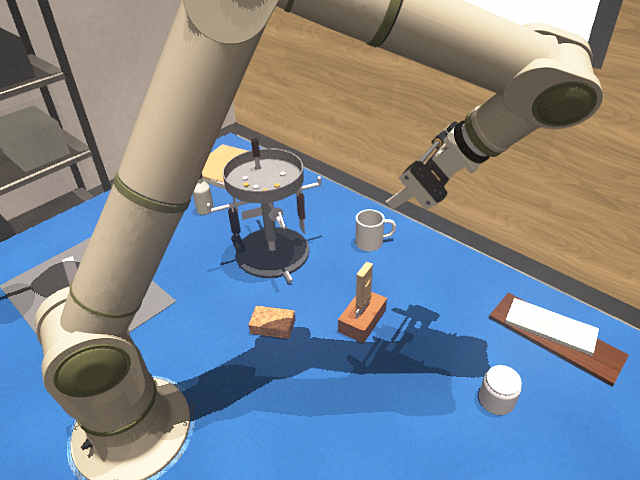

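The empty arm is now at azimuth −114.8° and the pointer at about −113°, so the carousel angle is good. The wooden handle is at top (383,247), untouched. Next I go to the pre-grasp.

servo_tool(
  moves=[
    [0, 0, 0, -0.0215, 0, 0.0303, 1],
    [0, 0, 0, -0.0215, 0, 0.0303, 1],
    [0, 0, 0, -0.0215, 0, 0.0303, 1],
    [0, 0, 0, -0.0215, 0, 0.0303, 1],
    [0, 0, 0, -0.0215, 0.0013, 0.0303, 1],
    [0, 0, 0, 0, 0, 0, 1],
    [0, 0, 0, 0, 0, 0, 1],
  ],
)

```text
time: 9.1
tcp_pos: [0.5534, -0.2276, 0.2351]
tcp_rot: [179.9, -39.9, 100.9]
wrist_force: [1.0, -0.5, 0.5]
grip_width: 0.093
```

```bash
python3 - <<'E'
from h import *
s=sense(); Rt=R.from_euler('xyz',s['tcp_rot'],degrees=True).as_matrix()
print(s['joints'].round(1),s['tcp_pos'],s['tcp_rot'])
T=np.array([.540,-.167,.155])
im,d=cams.grab_frame('top'); px,P=cloud('top',d); g=np.array([.541,-.172])
m=(np.hypot(P[:,0]-g[0],P[:,1]-g[1])<.04)&(P[:,2]>.165); h=P[m]; print(len(h),h.mean(0),cv2.minAreaRect(h[:,:2].astype(np.float32)))
im,d=cams.grab_frame('side'); crop(im,280,150,480,350,3,'s4.png'); print(Rt.T@(T-s['tcp_pos']))
E
```

```text
[ 17.5  41.1  24.3  94.6 -39.   85.3  68.8] [ 0.55337463 -0.22755039  0.23508598] [179.92735124 -39.89944765 100.88743246]
101 [ 0.54094567 -0.17197837  0.17432985] ((0.5416737198829651, -0.17242686450481415), (0.0474247932434082, 0.01702159456908703), 10.87882137298584)
[-0.00381611 -0.00182544  0.10119832]
```

View pics/s4.png

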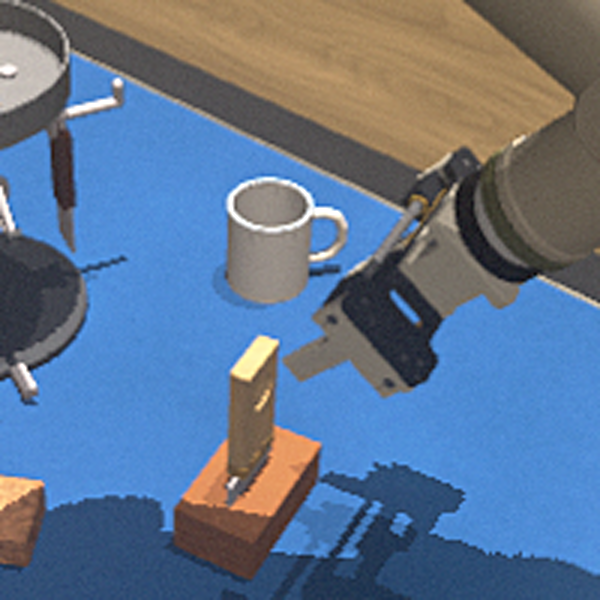

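The picture shows the gripper leaning on the far side of the scraper, jaws either side of the handle, lined up. I advance and close.

servo_tool(
  moves=[
    [0, 0, 0, -0.0019, -0.0009, 0.0253, 1],
    [0, 0, 0, -0.0019, -0.0009, 0.0253, 1],
    [0, 0, 0, 0, 0, 0.0253, 1],
    [0, 0, 0, 0, 0, 0.0253, 1],
    [0, 0, 0, 0, 0, 0, 1],
    [0, 0, 0, 0, 0, 0, 0.6],
    [0, 0, 0, 0, 0, 0, 0.4],
    [0, 0, 0, 0, 0, 0, 0.4],
    [0, 0, 0, 0, 0, 0, 0.4],
    [0, 0, 0, 0, 0, 0, 0.4],
    [0, 0, 0, 0, 0, 0, 0.4],
  ],
)

```text
time: 10.3
tcp_pos: [0.5394, -0.1677, 0.1537]
tcp_rot: [180.0, -40.0, 100.7]
wrist_force: [-2.1, 0.4, 1.1]
grip_width: 0.0496
```

```bash
python3 - <<'E'
from h import *
s=sense(); print(s['tcp_pos'],s['tcp_rot'],s['wrist_force'],s['wrist_torque'],s['grip_width'])
im,d=cams.grab_frame('side'); crop(im,300,210,420,350,4.2,'s5.png')
E
```

```text
[ 0.53942931 -0.16769493  0.15366168] [179.98604595 -39.99213325 100.72505941] [-2.09015392  0.44803217  1.10925152] [-0.63618006  0.1004283   0.12818954] 0.049556621338404244
```

View pics/s5.png

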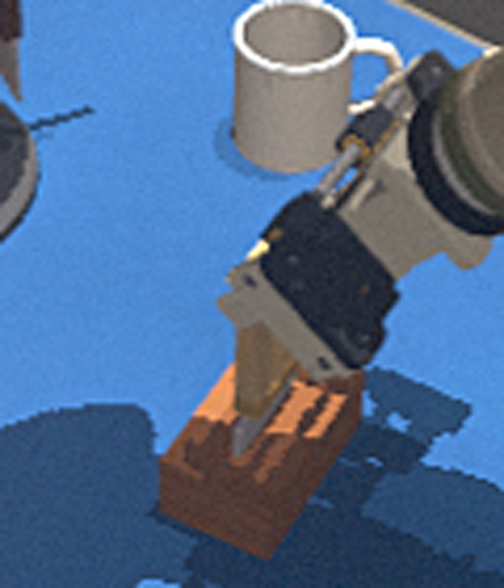

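servo_tool(
  moves=[
    [0, 0, 0, 0.0051, 0, -0.0061, 0.4],
    [0, 0, 0, 0.0103, 0, -0.0123, 0.4],
    [0, 0, 0, 0.0154, 0, -0.0184, 0.4],
    [0, 0, 0, 0.0154, 0, -0.0184, 0.4],
    [0, 0, 0, 0.0103, 0, -0.0123, 0.4],
    [0, 0, 0, 0, 0, 0, 0.4],
    [0, 0, 0, 0, 0, 0, 0.4],
  ],
)

```text
time: 11.05
tcp_pos: [0.5393, -0.1675, 0.2416]
tcp_rot: [180.0, -40.0, 100.8]
wrist_force: [0.1, 0.1, -2.2]
grip_width: 0.0477
```

```bash
python3 - <<'E'
from h import *
s=sense(); print(s['tcp_pos'],s['tcp_rot'],s['wrist_force'],s['wrist_torque'],s['grip_width'],s['joints'].round(1))
im,d=cams.grab_frame('side'); crop(im,300,180,420,340,4,'s6.png'); np.save('pics/s6d.npy',d); cv2.imwrite('pics/s6full.png',im[:,:,::-1])
im,d=cams.grab_frame('top'); crop(im,340,190,440,290,5,'t6.png'); np.save('pics/t6d.npy',d);cv2.imwrite('pics/t6full.png',im[:,:,::-1])
E
```

```text
[ 0.53933957 -0.16747734  0.24160215] [179.95980519 -39.97718816 100.7640291 ] [ 0.12656053  0.1066473  -2.2346199 ] [-1.01865856 -0.12835217  0.0155195 ] 0.04766035707877524 [ 13.5  37.6  23.7 100.9 -40.4  81.6  67.4]
```

View pics/s6.png

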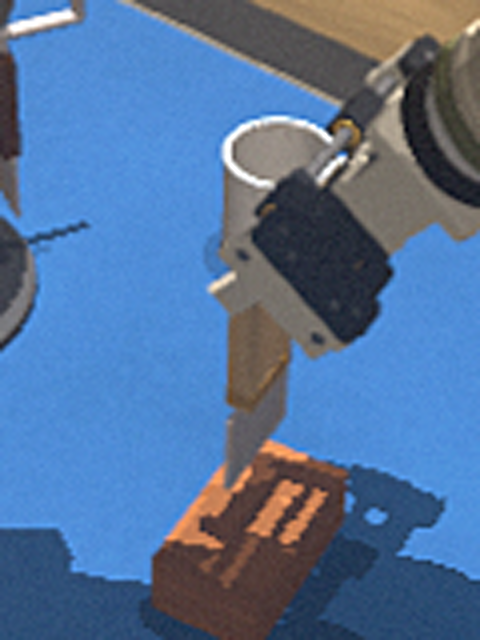

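View pics/t6.png

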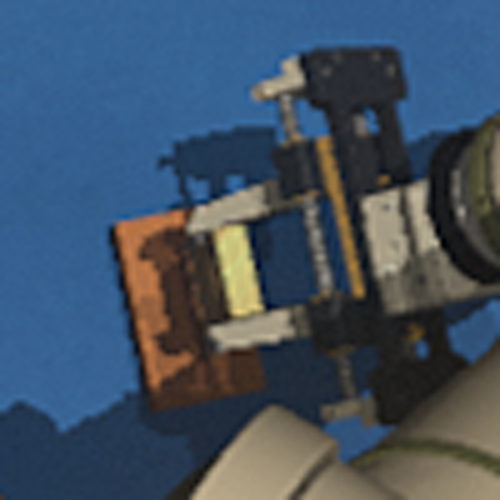

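```bash
python3 - <<'E'
from h import *
s=sense(); tcp=s['tcp_pos']; Rt=R.from_euler('xyz',s['tcp_rot'],degrees=True).as_matrix()
R0=R.from_euler('xyz',[179.99,-39.99,100.73],degrees=True).as_matrix()
e=Rt@R0.T@(np.array([.5413,-.1723,.1425])-np.array([.53943,-.16769,.15366]))+tcp
w=np.array([np.cos(np.radians(10.9)),np.sin(np.radians(10.9)),0]); n=np.array([-w[1],w[0],0]);z=np.array([0,0,1])
print('eye exp',e, 'eye in tool',Rt.T@(e-tcp))
for nm,p in (('bladeL',e-w*.035-z*.133),('bladeR',e+w*.035-z*.133),('handleBotFrontL',e-w*.024-n*.008-z*.078),('top',e+z*.032)):
    print(nm,p,((proj('side',p)[0]-[300,180])*4).round(1),((proj('top',p)[0]-[340,190])*5).round(1))
d=np.load('pics/t6d.npy');px,P=cloud('top',d);im=cv2.imread('pics/t6full.png'); hsv=cv2.cvtColor(im,cv2.COLOR_BGR2HSV)
m=(np.hypot(P[:,0]-e[0],P[:,1]-e[1])<.03)&(P[:,2]>.245)&(P[:,2]<.275)
hh=hsv[px[:,1],px[:,0]]; y=m&(hh[:,1]>70)&(hh[:,0]>18)&(hh[:,0]<35)
print(y.sum(),P[y].mean(0),np.median(P[y],0), cv2.minAreaRect(P[y][:,:2].astype(np.float32)))
d=np.load('pics/s6d.npy');px,P=cloud('side',d);im=cv2.imread('pics/s6full.png'); hsv=cv2.cvtColor(im,cv2.COLOR_BGR2HSV)
q=(P-e)
m=(abs(q@w)<.04)&(abs(q@n)<.03)&(q[:,2]<.0)&(q[:,2]>-.14); q=q[m]
for a,b in ((-.135,-.12),(-.12,-.105),(-.105,-.09),(-.075,-.06),(-.06,-.045),(-.045,-.03)):
    k=(q[:,2]>a)&(q[:,2]<b); print(a,k.sum(),(q[k]@n).mean().round(4),(q[k]@w).min().round(3),(q[k]@w).max().round(3))
print(q[:,2].min())
E
```

```text
eye exp [ 0.54093582 -0.1718481   0.22955752] eye in tool [-0.01090899  0.00097806  0.0054159 ]
bladeL [ 0.50656727 -0.17846644  0.09655752] [226.1 489.4] [212.  353.1]
bladeR [ 0.57530438 -0.16522976  0.09655752] [282.5 413.9] [187.4 239.3]
handleBotFrontL [ 0.51888158 -0.18424206  0.15155752] [250.3 414.6] [233.8 326.1]
top [ 0.54093582 -0.1718481   0.26155752] [264.2 234.6] [237.8 269.8]
125 [ 0.54102509 -0.17059582  0.26092174] [ 0.54091855 -0.17037493  0.26177375] ((0.5414921045303345, -0.171651691198349), (0.04881720617413521, 0.016103247180581093), 11.58558464050293)
-0.135 57 -0.0011 -0.037 0.035
-0.12 67 -0.0014 -0.037 0.033
-0.105 65 -0.0015 -0.036 0.037
-0.075 74 -0.0043 -0.034 0.021
-0.06 77 -0.0045 -0.026 0.02
-0.045 63 -0.0037 -0.026 0.011
-0.13429128756211461
```

servo_tool(
  moves=[
    [-4.58, 0, 5.46, 0, 0, 0, 0.4],
    [-4.58, 0, 5.46, 0, 0, 0, 0.4],
    [-4.58, 0, 5.46, 0, 0, 0, 0.4],
    [-4.58, 0, 5.46, 0, 0, 0, 0.4],
    [-4.58, 0, 5.46, 0, 0, 0, 0.4],
    [0, 0, 0, 0, 0, 0, 0.4],
    [0, 0, 0, 0.0182, -0.0202, 0.0153, 0.4],
    [0, 0, 0, 0.0182, -0.0202, 0.0153, 0.4],
    [0, 0, 0, 0.0182, -0.0202, 0.0153, 0.4],
    [0, 0, 0, 0.0182, -0.0202, 0.0153, 0.4],
    [0, 0, 0, 0.0182, -0.0202, 0.0153, 0.4],
    [0, 0, 0, 0.0182, -0.0202, 0.0153, 0.4],
    [0, 0, 0, 0, 0, 0, 0.4],
    [0, 0, 0, 0, 0, 0, 0.4],
  ],
)

```text
time: 12.55
tcp_pos: [0.49, 0.0127, 0.2414]
tcp_rot: [180.0, -40.1, 65.3]
wrist_force: [-0.0, -1.1, -1.9]
grip_width: 0.0477
```

```bash
python3 - <<'E'
from h import *
s=sense(); print(s['tcp_pos'],s['tcp_rot'],s['wrist_force'],s['grip_width'],s['joints'].round(1))
im,d=cams.grab_frame('side'); crop(im,200,130,360,290,4,'s7.png'); np.save('pics/s7d.npy',d); cv2.imwrite('pics/s7full.png',im[:,:,::-1])
im,d=cams.grab_frame('top'); crop(im,200,170,400,310,4,'t7.png'); np.save('pics/t7d.npy',d);cv2.imwrite('pics/t7full.png',im[:,:,::-1])
E
```

```text
[0.49002627 0.01265749 0.24142319] [179.97720796 -40.07951845  65.25313145] [-0.02771009 -1.05605754 -1.85435094] 0.0476826799715043 [ 35.5  22.8 -24.9 130.5 -59.7  35.   40.4]
```

View pics/s7.png

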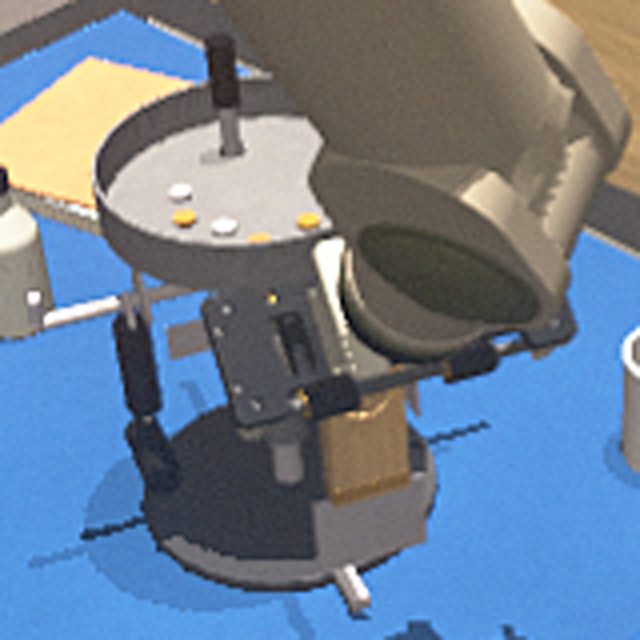

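View pics/t7.png

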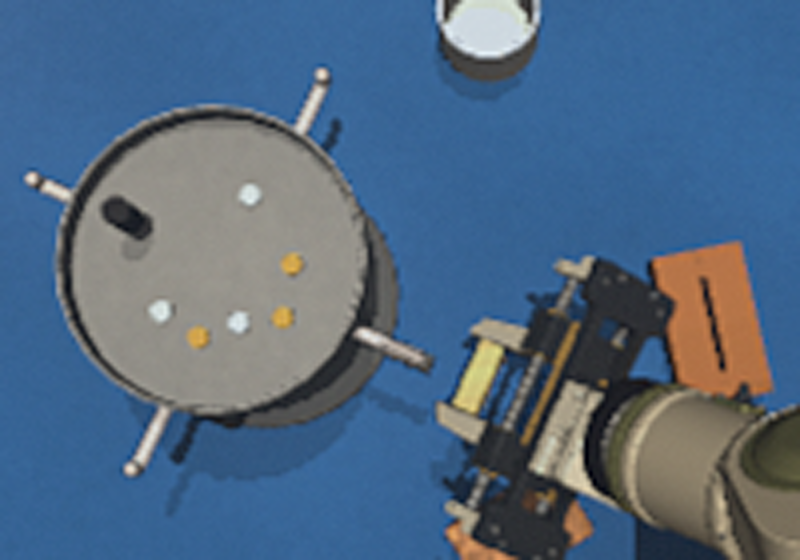

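```bash
python3 - <<'E'
from h import *
s=sense(); tcp=s['tcp_pos']; Rt=R.from_euler('xyz',s['tcp_rot'],degrees=True).as_matrix()
e=tcp+Rt@[-.0109,.001,.0054]; print('eye',e)
im=cv2.imread('pics/t7full.png'); d=np.load('pics/t7d.npy'); px,P=cloud('top',d)
ax=np.array([.5682,.1807]); rad=np.hypot(*(P[:,:2]-ax).T); az=np.degrees(np.arctan2(P[:,1]-ax[1],P[:,0]-ax[0]))
m=(rad>.106)&(rad<.156)&(abs(az+114)<12)&(P[:,2]>.15)&(P[:,2]<.24)
q=P[m]; c=q.mean(0); u,S,v=np.linalg.svd(q-c); print(m.sum(),c,'az of centroid',az[m].mean(),'line dir',np.degrees(np.arctan2(v[0,1],v[0,0])),'rmax',rad[m].max(), 'z',np.percentile(q[:,2],[5,50,95]))
o=np.array([np.cos(np.radians(-114.5)),np.sin(np.radians(-114.5))]);t=np.array([-o[1],o[0]])
g=(q[:,:2]-ax); print('lateral of pin by radius'); 
for a,b in ((.105,.12),(.12,.135),(.135,.156)):
    k=((g@o)>a)&((g@o)<b); print(k.sum(),(g[k]@t).mean().round(4),q[k,2].mean().round(4),q[k,2].max().round(4))
hsv=cv2.cvtColor(im,cv2.COLOR_BGR2HSV)[px[:,1],px[:,0]]
y=(np.hypot(P[:,0]-e[0],P[:,1]-e[1])<.035)&(P[:,2]>.245)&(P[:,2]<.275)&(hsv[:,1]>70)&(hsv[:,0]>18)&(hsv[:,0]<35)
h=P[y]; print('slab top',y.sum(),h.mean(0),cv2.minAreaRect(h[:,:2].astype(np.float32)),'radial,lat',(h.mean(0)[:2]-ax)@o,(h.mean(0)[:2]-ax)@t)
print('eye rad,lat',(e[:2]-ax)@o,(e[:2]-ax)@t)
E
```

```text
eye [0.48938464 0.00635447 0.22985022]
65 [0.51208771 0.0608737  0.20550709] az of centroid -115.07921842939778 line dir 63.58179263768993 rmax 0.1544408968747273 z [0.19388669 0.20313357 0.22425818]
lateral of pin by radius
16 -0.0011 0.2033 0.2289
19 -0.0006 0.2118 0.2248
30 -0.002 0.2027 0.2123
slab top 118 [0.48974861 0.0076291  0.26146026] ((0.4901811182498932, 0.007684484124183655), (0.016025172546505928, 0.04897281900048256), 65.06576538085938) radial,lat 0.1900210741485732 0.0003836015989226278
eye rad,lat 0.19133187685016323 0.0005809870022566569
```

servo_tool(
  moves=[
    [0, 0, 0, -0.0077, -0.0005, 0.0092, 0.4],
    [0, 0, 0, -0.0077, -0.0005, 0.0092, 0.4],
    [0, 0, 0, -0.0077, -0.0005, 0.0092, 0.4],
    [0, 0, 0, 0, 0, 0, 0.4],
    [0, 0, 0, 0, 0, 0, 0.4],
  ],
)

```text
time: 13.15
tcp_pos: [0.4887, 0.0128, 0.2051]
tcp_rot: [-179.9, -40.0, 65.0]
wrist_force: [0.7, -0.0, -3.1]
grip_width: 0.0477
```

```bash
cat > st.py <<'E'
from h import *
s=sense(); tcp=s['tcp_pos']; Rt=R.from_euler('xyz',s['tcp_rot'],degrees=True).as_matrix()
e=tcp+Rt@[-.0109,.001,.0054]; ax=np.array([.5682,.1807])
o=np.array([np.cos(np.radians(-115)),np.sin(np.radians(-115))]);t=np.array([-o[1],o[0]])
print('eye',e.round(4),'r,lat',((e[:2]-ax)@o).round(4),((e[:2]-ax)@t).round(4)); print(s['time'],tcp.round(4),s['tcp_rot'].round(2),s['wrist_force'].round(1),s['wrist_torque'].round(2),s['grip_width'],s['joints'].round(1))
print(Rt.round(3))
E
python3 st.py
```

```text
eye [0.4875 0.0079 0.194 ] r,lat 0.1907 -0.0001
13.15 [0.4887 0.0128 0.2051] [-179.92  -40.01   64.99] [ 0.7 -0.  -3.1] [-0.89  0.49 -0.04] 0.047694276061690424 [ 42.8  28.6 -35.8 132.1 -59.6  26.4  41.7]
[[ 0.324  0.907  0.27 ]
 [ 0.694 -0.422  0.583]
 [ 0.643 -0.001 -0.766]]
```

servo_tool(
  moves=[
    [0, 0, 0, 0.00765, 0, 0.00644, 0.4],
    [0, 0, 0, 0.00765, 0, 0.00644, 0.4],
    [0, 0, 0, 0.00765, 0, 0.00644, 0.4],
    [0, 0, 0, 0, 0, 0, 0.4],
  ],
)

```text
time: 13.55
tcp_pos: [0.5013, 0.0427, 0.206]
tcp_rot: [180.0, -40.1, 65.3]
wrist_force: [-0.6, 1.5, -2.6]
grip_width: 0.0481
```

```bash
python3 st.py; python3 - <<'E'
from h import *
im,d=cams.grab_frame('side'); crop(im,200,130,360,290,4,'s8.png')
im,d=cams.grab_frame('top'); crop(im,240,200,360,290,6,'t8.png')
E
```

```text
eye [0.5002 0.0378 0.1948] r,lat 0.1582 -0.0013
13.55 [0.5013 0.0427 0.206 ] [179.96 -40.06  65.28] [-0.6  1.5 -2.6] [-0.93  0.49 -0.02] 0.048124935613016825 [ 42.1  29.7 -40.8 131.7 -59.5  22.2  38. ]
[[ 0.32   0.908  0.27 ]
 [ 0.695 -0.419  0.584]
 [ 0.644  0.001 -0.765]]
```

View pics/s8.png

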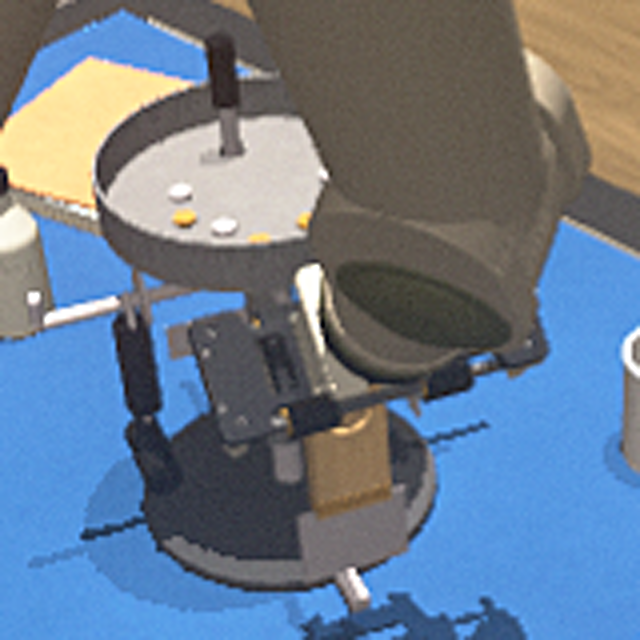

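View pics/t8.png

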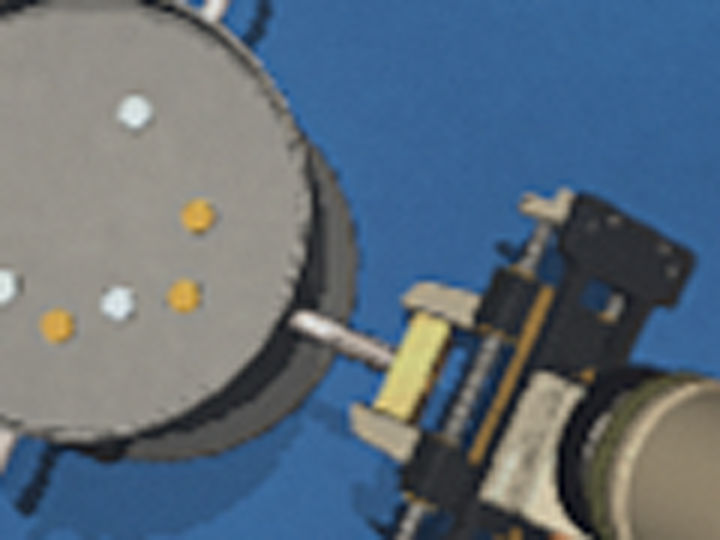

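servo_tool(
  moves=[
    [0, 0, 0, 0.0046, 0, 0.0039, 0.4],
    [0, 0, 0, 0.0046, 0, 0.0039, 0.4],
    [0, 0, 0, 0.0046, 0, 0.0039, 0.4],
    [0, 0, 0, 0.0046, 0, 0.0039, 0.4],
    [0, 0, 0, 0.0046, 0, 0.0039, 0.4],
    [0, 0, 0, 0, 0, 0, 0.4],
  ],
)

```text
time: 14.25
tcp_pos: [0.5138, 0.0692, 0.2055]
tcp_rot: [-180.0, -40.1, 65.2]
wrist_force: [0.2, 0.1, -1.5]
grip_width: 0.0479
```

```bash
python3 st.py; python3 - <<'E'
from h import *
im,d=cams.grab_frame('top'); crop(im,240,200,360,290,6,'t9.png')
E
```

```text
eye [0.5126 0.0644 0.1943] r,lat 0.1289 -0.0012
14.25 [0.5138 0.0692 0.2055] [-179.99  -40.05   65.17] [ 0.2  0.1 -1.5] [-0.73  0.45  0.02] 0.04792625990015686 [ 40.5  30.9 -44.2 131.2 -59.5  18.6  34.7]
[[ 0.321  0.908  0.27 ]
 [ 0.695 -0.42   0.584]
 [ 0.643 -0.    -0.765]]
```

View pics/t9.png

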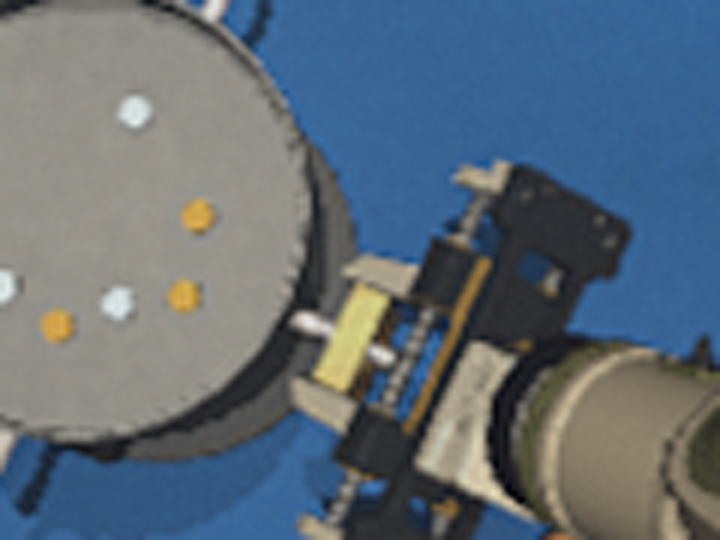

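The pin end shows behind the handle at (383,355) in the picture, so the hole is on the pin. I push on past the latch.

servo_tool(
  moves=[
    [0, 0, 0, 0.0038, 0, 0.0032, 0.4],
    [0, 0, 0, 0.0038, 0, 0.0032, 0.4],
    [0, 0, 0, 0.0038, 0, 0.0032, 0.4],
    [0, 0, 0, 0.0038, 0, 0.0032, 0.4],
    [0, 0, 0, 0.0038, 0, 0.0032, 0.4],
    [0, 0, 0, 0, 0, 0, 0.4],
  ],
)

```text
time: 14.9
tcp_pos: [0.5242, 0.0916, 0.2054]
tcp_rot: [-180.0, -40.0, 65.2]
wrist_force: [0.4, 0.6, -0.4]
grip_width: 0.0478
```

```bash
python3 st.py; python3 - <<'E'
from h import *
im,d=cams.grab_frame('top'); crop(im,240,200,360,290,6,'t10.png')
im,d=cams.grab_frame('side'); crop(im,200,130,360,290,4,'s10.png')
E
```

```text
eye [0.5231 0.0867 0.1943] r,lat 0.1042 -0.0012
14.9 [0.5242 0.0916 0.2054] [-180.    -40.04   65.16] [ 0.4  0.6 -0.4] [-0.74  0.41 -0.03] 0.04777030700114266 [ 38.6  31.7 -46.1 130.6 -59.5  16.   32.2]
[[ 0.322  0.908  0.27 ]
 [ 0.695 -0.42   0.584]
 [ 0.643 -0.    -0.766]]
```

View pics/t10.png

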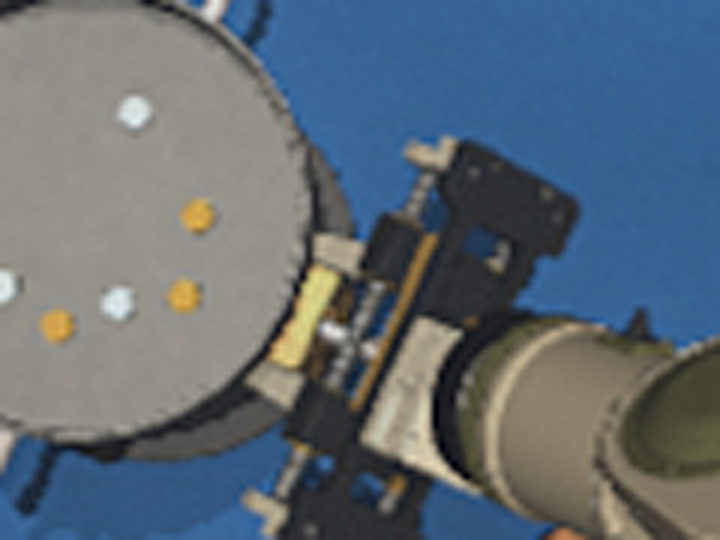

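View pics/s10.png

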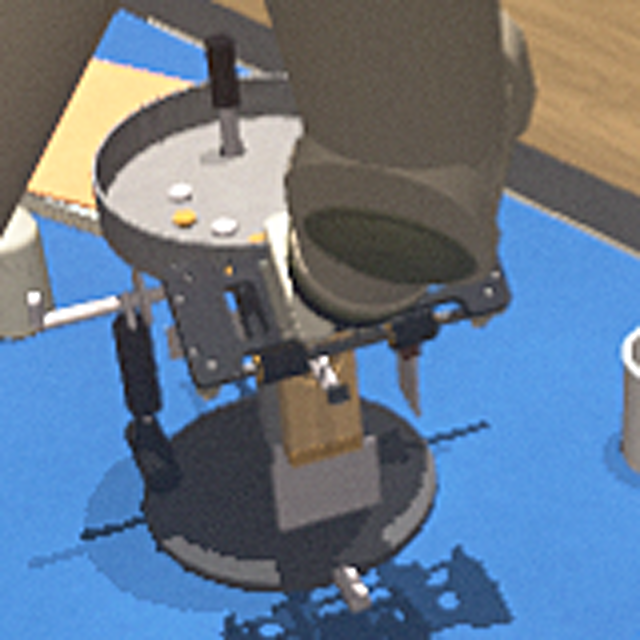

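servo_tool(
  moves=[
    [0, 0, 0, 0.0018, 0, 0.0015, 0.4],
    [0, 0, 0, 0.0018, 0, 0.0015, 0.4],
    [0, 0, 0, 0.0018, 0, 0.0015, 0.4],
    [0, 0, 0, 0, 0, 0, 0.4],
    [0, 0, 0, 0, 0, 0, 0.4],
  ],
)

```text
time: 15.5
tcp_pos: [0.5269, 0.097, 0.2051]
tcp_rot: [-180.0, -40.0, 65.1]
wrist_force: [-1.0, 0.1, -1.6]
grip_width: 0.0479
```

```bash
python3 st.py; python3 - <<'E'
from h import *
im,d=cams.grab_frame('top'); crop(im,270,220,340,280,10,'t11.png')
im,d=cams.grab_frame('side'); crop(im,240,190,310,270,8,'s11.png')
E
```

```text
eye [0.5258 0.0922 0.194 ] r,lat 0.0982 -0.001
15.5 [0.5269 0.097  0.2051] [-179.99  -40.     65.09] [-1.   0.1 -1.6] [-0.89  0.51  0.02] 0.04794425179680736 [ 38.   31.9 -46.4 130.4 -59.5  15.4  31.5]
[[ 0.323  0.907  0.27 ]
 [ 0.695 -0.421  0.583]
 [ 0.643 -0.    -0.766]]
```

View pics/t11.png

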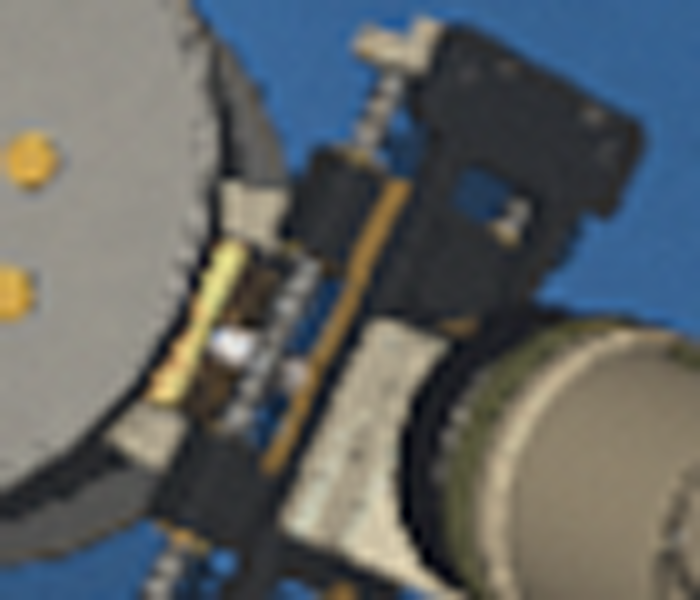

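View pics/s11.png

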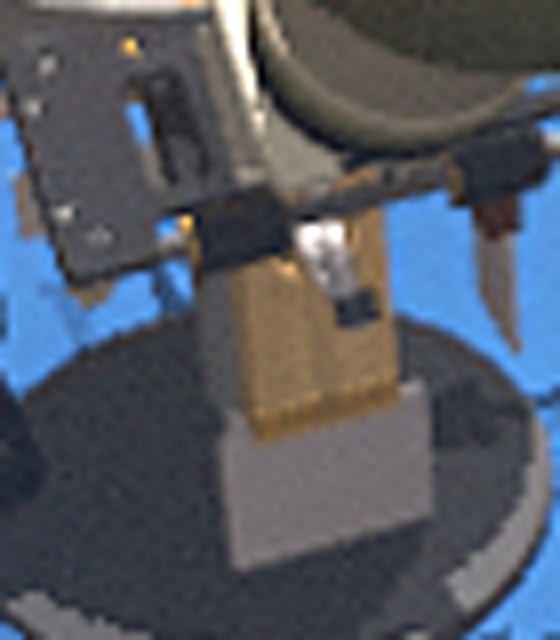

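```bash
python3 - <<'E'
from h import *
ax=np.array([.5682,.1807]);a=np.radians(-115);o=np.array([np.cos(a),np.sin(a)]);t=np.array([-o[1],o[0]])
def pt(x,z): return np.r_[ax+(.1-x)*o-.0012*t,.195+z]
for n,p in (('hinge',pt(-.05,.004)),('tip up',pt(-.018,.029)),('tip flat',pt(-.010,.007)),('pin end',pt(-.05,0))):
    print(n,((proj('side',p)[0]-[240,190])*8).round(),((proj('top',p)[0]-[270,220])*10).round())
E
```

```text
hinge [355. 303.] [362. 402.]
tip up [314. 178.] [250. 347.]
tip flat [311. 221.] [230. 341.]
pin end [356. 314.] [362. 402.]
```

```bash
python3 - <<'E'
from h import *
ax=np.array([.5682,.1807]);a=np.radians(-115);o=np.array([np.cos(a),np.sin(a)]);t=np.array([-o[1],o[0]])
for n in ('top','side'):
    im,d=cams.grab_frame(n); px,P=cloud(n,d); g=P[:,:2]-ax; r=g@o; l=g@t+.0012
    m=(abs(l)<.006)&(r>.09)&(r<.156)&(P[:,2]>.17)&(P[:,2]<.24)
    for p,x,ll,z in sorted(zip(px[m].tolist(),.1-r[m],l[m],P[m,2]-.195),key=lambda q:q[1]): print(n,p,im[p[1],p[0]],round(x*1e3),round(ll*1e3),round(z*1e3))
E
```

```text
top [300, 257] [163 145 124] -32 0 22
top [300, 258] [145 121  90] -32 -2 4
top [300, 256] [137 126 112] -31 3 19
top [299, 257] [157 150 146] -30 -1 21
top [299, 258] [137 128 117] -29 -3 1
top [299, 256] [151 143 137] -29 1 24
top [300, 255] [62 66 75] -28 6 0
top [299, 255] [61 62 71] -27 4 22
top [298, 256] [112 105 100] -26 0 21
top [298, 257] [107 101  99] -25 -1 0
top [295, 254] [121 117 115] -17 2 32
top [294, 256] [100  94  91] -14 -4 4
top [295, 253] [115 110 106] -13 5 0
top [294, 255] [182 179 177] -13 -1 0
top [294, 254] [200 203 206] -12 1 5
top [294, 253] [171 160 151] -11 4 5
top [293, 255] [212 207 201] -11 -2 5
top [293, 254] [224 227 224] -10 0 4
top [293, 253] [191 182 173] -9 3 9
top [292, 255] [172 164 157] -8 -3 4
top [293, 252] [105  92  78] -7 5 2
top [292, 254] [223 220 215] -7 -1 2
top [292, 253] [198 202 205] -6 2 5
top [291, 253] [137 145 153] -5 0 21
top [290, 254] [154 145 103] -5 -4 32
top [291, 252] [106  99  68] -5 2 30
top [292, 252] [101  89  82] -5 4 3
top [291, 254] [166 162 165] -5 -2 4
top [290, 255] [100  92  68] -4 -6 14
top [291, 255] [107 1
[... 3400 characters left out ...]
8
side [279, 224] [147 139 137] -5 0 -17
side [278, 225] [120  98  71] -4 -3 -19
side [279, 225] [129 112  99] -4 0 -20
side [277, 223] [119  96  72] -4 -5 -13
side [277, 214] [109  93  76] -4 -2 14
side [276, 214] [128 109  85] -3 -5 15
side [278, 226] [124 101  73] -3 -3 -23
side [277, 218] [169 158 157] -3 -3 2
side [279, 226] [134 109  80] -3 0 -25
side [277, 224] [153 122  86] -2 -4 -17
side [277, 226] [142 116  87] -2 -5 -23
side [277, 222] [110  92  72] -1 -4 -12
side [278, 222] [128 120 120] 2 0 -15
side [277, 221] [143 127 115] 3 -2 -12
side [276, 222] [106  85  67] 3 -5 -15
side [276, 221] [96 78 61] 6 -4 -14
side [278, 214] [109  97  89] 7 3 5
side [277, 220] [187 172 164] 9 0 -14
```

The depth profile along the pin shows the latch standing up behind the handle: z rises from +12 mm at x = −42 to about +30 mm at x = −22. The bare pin shows at z ≈ +5 mm from there inward, and the outer face of the slab is at x ≈ −5 mm. I lower the scraper onto the pin.

servo_tool(
  moves=[
    [0, 0, 0, -0.0013, 0, 0.0015, 0.4],
    [0, 0, 0, -0.0013, 0, 0.0015, 0.4],
    [0, 0, 0, -0.0013, 0, 0.0015, 0.4],
    [0, 0, 0, -0.0013, 0, 0.0015, 0.4],
    [0, 0, 0, 0, 0, 0, 0.4],
  ],
)

```text
time: 16.2
tcp_pos: [0.5268, 0.0968, 0.1969]
tcp_rot: [-179.9, -40.0, 65.0]
wrist_force: [0.3, 0.3, -1.3]
grip_width: 0.0475
```

```bash
python3 st.py
```

```text
eye [0.5257 0.092  0.1858] r,lat 0.0984 -0.001
16.2 [0.5268 0.0968 0.1969] [-179.95  -40.     65.05] [ 0.3  0.3 -1.3] [-0.91  0.47  0.04] 0.04747473232351701 [ 38.8  33.3 -47.9 130.8 -59.5  13.6  32. ]
[[ 0.323  0.907  0.27 ]
 [ 0.695 -0.421  0.583]
 [ 0.643 -0.001 -0.766]]
```

servo_tool(
  moves=[
    [0, 0, 0, -0.0006, 0, 0.0008, 0.4],
    [0, 0, 0, 0, 0, 0, 0.4],
    [0, 0, 0, 0, 0, 0, 0.4],
  ],
)

```text
time: 16.5
tcp_pos: [0.527, 0.097, 0.1964]
tcp_rot: [180.0, -40.0, 65.1]
wrist_force: [-0.1, 0.1, 0.0]
grip_width: 0.0478
```

```bash
python3 st.py
```

```text
eye [0.5258 0.0921 0.1852] r,lat 0.0982 -0.001
16.5 [0.527  0.097  0.1964] [179.99 -40.    65.1 ] [-0.1  0.1  0. ] [-0.76  0.42  0.02] 0.047832628726792066 [ 38.8  33.5 -48.  130.8 -59.5  13.4  32. ]
[[ 0.322  0.907  0.271]
 [ 0.695 -0.421  0.583]
 [ 0.643  0.    -0.766]]
```

servo_tool(
  moves=[
    [0, 0, 0, 0, 0, 0, 0.55],
    [0, 0, 0, 0, 0, 0, 0.6],
    [0, 0, 0, 0, 0, 0, 0.7],
    [0, 0, 0, 0, 0, 0, 0.8],
    [0, 0, 0, 0, 0, 0, 0.85],
    [0, 0, 0, 0, 0, 0, 0.85],
  ],
)

```text
time: 17.1
tcp_pos: [0.527, 0.0969, 0.1963]
tcp_rot: [-180.0, -40.0, 65.1]
wrist_force: [-0.3, 0.3, 0.1]
grip_width: 0.0783
```

```bash
python3 st.py;  python3 - <<'E'
from h import *
im,d=cams.grab_frame('top'); crop(im,270,220,340,280,10,'t12.png')
im,d=cams.grab_frame('side'); crop(im,220,170,320,290,5,'s12.png')
E
```

```text
eye [0.5258 0.0921 0.1851] r,lat 0.0982 -0.001
17.1 [0.527  0.0969 0.1963] [-180.    -40.     65.09] [-0.3  0.3  0.1] [-0.61  0.34 -0.06] 0.07825151836942444 [ 38.8  33.5 -48.  130.8 -59.5  13.4  32. ]
[[ 0.323  0.907  0.271]
 [ 0.695 -0.421  0.583]
 [ 0.643 -0.    -0.766]]
```

View pics/t12.png

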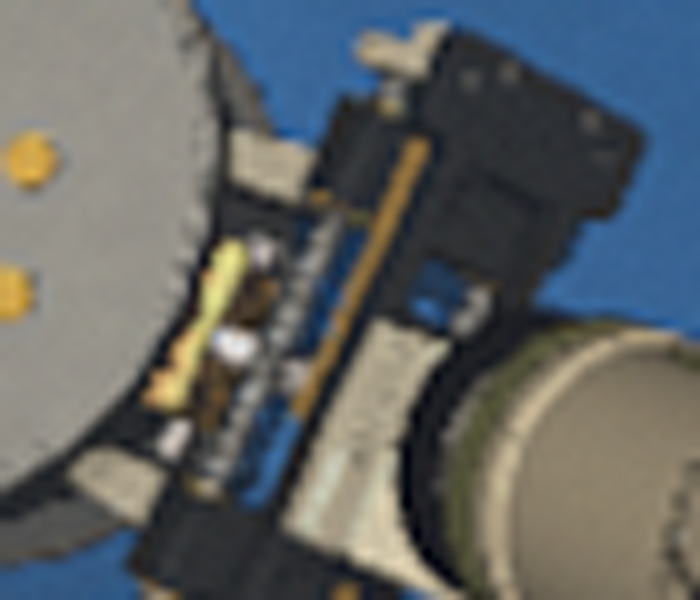

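View pics/s12.png

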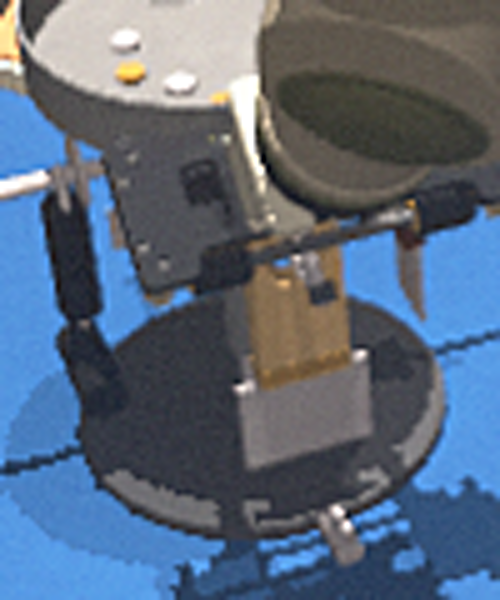

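The jaws are open and the scraper still hangs on the pin. I back straight out along the tool.

servo_tool(
  moves=[
    [0, 0, 0, 0, 0, -0.01, 0.85],
    [0, 0, 0, 0, 0, -0.015, 0.85],
    [0, 0, 0, 0, 0, -0.02, 0.85],
    [0, 0, 0, 0, 0, -0.025, 0.85],
    [0, 0, 0, 0, 0, -0.03, 0.85],
    [0, 0, 0, 0, 0, -0.03, 0.85],
    [0, 0, 0, 0, 0, -0.03, 0.85],
    [0, 0, 0, 0, 0, 0, 0.85],
  ],
)

```text
time: 18.0
tcp_pos: [0.4842, 0.0015, 0.3208]
tcp_rot: [179.7, -39.9, 65.1]
wrist_force: [0.6, 0.7, 0.0]
grip_width: 0.0794
```

```bash
python3 st.py
```

```text
eye [ 0.483  -0.0034  0.3097] r,lat 0.2028 0.0006
18.0 [0.4842 0.0015 0.3208] [179.69 -39.92  65.11] [0.6 0.7 0. ] [-0.64  0.35 -0.01] 0.0794309325361029 [ 47.8  16.5 -36.7 125.1 -46.4  42.1  23.5]
[[ 0.323  0.906  0.275]
 [ 0.696 -0.424  0.58 ]
 [ 0.642  0.004 -0.767]]
```

servo_tool(
  moves=[
    [0, 0, 0, -0.015, 0.017, -0.0386, 0.85],
    [0, 0, 0, -0.015, 0.017, -0.0386, 0.85],
    [0, 0, 0, -0.015, 0.017, -0.0386, 0.85],
    [0, 0, 0, -0.015, 0.017, -0.0386, 0.85],
    [0, 0, 0, -0.015, 0.017, -0.0386, 0.85],
    [0, 0, 0, 0, 0, 0, 0.85],
    [0, 0, 0, 0, 0, 0, 0.85],
  ],
)

```text
time: 18.7
tcp_pos: [0.4847, -0.1968, 0.4177]
tcp_rot: [-180.0, -40.1, 65.0]
wrist_force: [0.6, 0.5, -0.4]
grip_width: 0.0793
```

```bash
python3 meas.py; python3 - <<'E'
from h import *
im,d=cams.grab_frame('side'); cv2.imwrite('pics/s13.png',im[:,:,::-1]); crop(im,200,130,360,290,4,'s13c.png')
ax=np.array([.5682,.1807]);a=np.radians(-115);o=np.array([np.cos(a),np.sin(a)]);t=np.array([-o[1],o[0]])
px,P=cloud('side',d); g=P[:,:2]-ax; r=.1-g@o; l=g@t+.0012; z=P[:,2]-.195
m=(abs(l)<.04)&(r>-.06)&(r<.012)&(z<.06)&(z>-.16)
for lo in np.arange(-.16,.06,.01):
    k=m&(z>lo)&(z<=lo+.01)&(r>-.03); 
    if k.sum(): print(round(lo*1e3),k.sum(),'x med',(np.median(r[k])*1e3).round(1),'lat',(l[k].min()*1e3).round(),(l[k].max()*1e3).round())
k=m&(abs(l)<.006)&(r<-.012)&(z>0); 
for x in range(-56,-8,4):
    q=k&(r*1e3>=x)&(r*1e3<x+4)
    if q.sum(): print('latch x',x+2,'zmax',(z[q].max()*1e3).round(),'zmed',(np.median(z[q])*1e3).round())
E
```

```text
[ 0.4844 -0.1956  0.4175] [-179.9   -40.07   65.1 ] [ 59.7  17.9 -27.9 105.2 -33.9  68.9  23. ]
[[ 0.3222  0.9075  0.2695]
 [ 0.6942 -0.42    0.5846]
 [ 0.6437 -0.0013 -0.7653]]
rim [0.56823437 0.18074828 0.09940729]
knob [0.59189335 0.2321777  0.33386076] 0.05661034896340368 arm az -114.70376345729187
-150 17 x med 2.9 lat -35.0 34.0
-140 76 x med 1.6 lat -35.0 36.0
-130 70 x med 2.0 lat -35.0 33.0
-120 79 x med 1.6 lat -35.0 34.0
-110 74 x med 1.7 lat -35.0 35.0
-100 63 x med 1.2 lat -35.0 35.0
-90 55 x med -2.7 lat -34.0 36.0
-80 59 x med -4.9 lat -24.0 24.0
-70 60 x med -4.6 lat -24.0 24.0
-60 64 x med -4.8 lat -24.0 24.0
-50 58 x med -4.8 lat -24.0 24.0
-40 51 x med -3.8 lat -24.0 23.0
-30 51 x med -3.2 lat -24.0 24.0
-20 42 x med -3.9 lat -24.0 26.0
-10 31 x med -4.6 lat -24.0 25.0
0 72 x med -4.5 lat -24.0 23.0
10 53 x med -4.1 lat -24.0 24.0
20 110 x med 0.2 lat -24.0 24.0
30 1 x med -20.2 lat -1.0 -1.0
50 88 x med 2.5 lat -39.0 39.0
latch x -54 zmax 11.0 zmed 5.0
latch x -50 zmax 15.0 zmed 9.0
latch x -46 zmax 16.0 zmed 12.0
latch x -42 zmax 19.0 zmed 11.0
latch x -38 zmax 18.0 zmed 14.0
latch x -34 zmax 28.0 zmed 21.0
latch x -30 zmax 25.0 zmed 4.0
latch x -26 zmax 28.0 zmed 22.0
latch x -22 zmax 32.0 zmed 27.0
latch x -18 zmax 28.0 zmed 6.0
latch x -14 zmax 5.0 zmed 5.0
```

View pics/s13c.png

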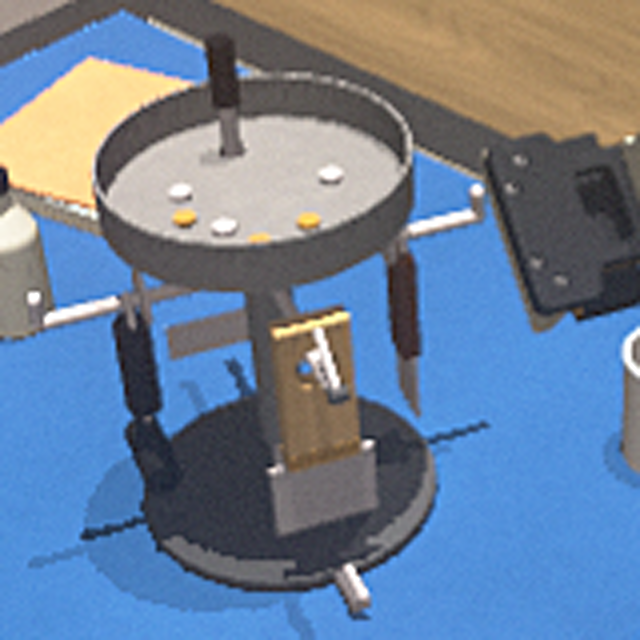

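View pics/s13.png

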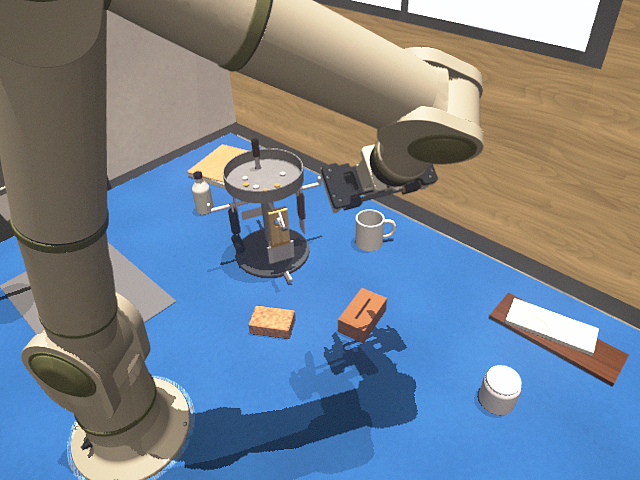

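View pics/t3.png

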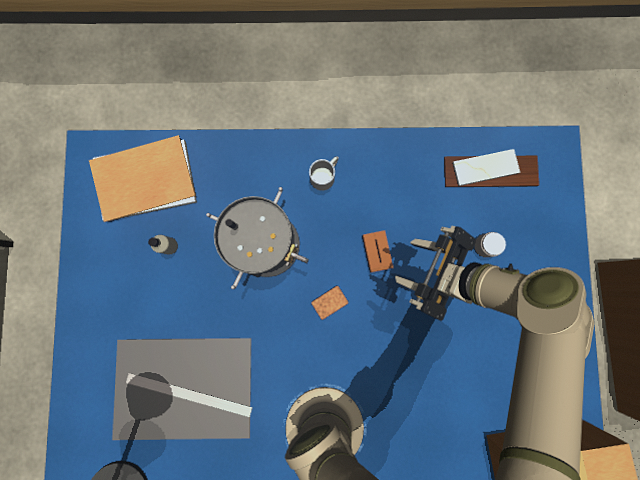

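The scraper hangs straight on the pin (side (279,228)) with the latch up in front of it. Mug, bottle, sanding block and tin sit at their starting pixels, and the arm is clear.

```bash
python3 -c "
from cell import env; print(env.finish_job())"
```

```text
the job is handed in; nothing more can be done
None
```

The job is handed in at about 19 s of the 72 s allowed. The scraper hangs on the empty arm with the latch up behind it, and the arm stands over the pointer. `finish_job` gives no verdict, so I don't have the official result.

**What I did:** I put the jaws loosely around the black knob and turned the carousel about 92° clockwise. I then gripped the scraper with the tool leaning 40° and lifted it from its block. I slid its hole onto the pin and past the latch, lowered it until the wrist felt no load, let go and backed away.

**Last checks, from camera depth and pictures:**

| Check | Measured | Required |
|---|---|---|
| Empty arm off the pointer | about 1.5° (0.03 rad) | under 0.2 rad |
| Hole position along the pin | about +2 to +3 mm | within 14 mm |
| Hole position sideways | under 1 mm | within 12 mm |
| Hole below the pin axis | about 9 to 10 mm (lowering position) | 3 to 14 mm |
| Scraper lean from vertical | about 0.01 to 0.02 rad | under 0.2 rad |
| Latch | sloping up, tip about 29 mm above the pin axis | up |

- **Bystanders:** the mug, bottle, sanding block and tin look to be where they started. I compared pictures by eye and did not measure them.
- **Forces:** the wrist force stayed within a few newtons at every reading.
- **Closest call:** joint 5 ran about 0.3° inside its lower limit during the insertion. No reading showed it past the limit.
- **Disagreement:** while inserting, the picture first left it unclear whether the latch had flipped up. The depth profile along the pin showed it up, and the last pictures agree.

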